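Load a label roll into the bench dispenser

TASK

Reload the label dispenser: take its empty spindle out of the notches by the handle, push it through the core of the label roll lying on its side on the table, and lift the roll on the spindle, not with the fingers. Then set the spindle back down into both notches so that the roll hangs freely between the two cheeks, and let go; leave the other things on the table where they are.

Things in the scene. Friction and masses are not known exactly. Their poses are not given: they have to be found in the camera images.
- dispenser: Bench label dispenser, grey sheet steel, fixed: base 150 x 104 mm (x -94 to +56), two upright cheeks 4 mm thick with inner faces at y = -35 and +35 mm, tops 94 mm up, and a low steel peel plate (45 mm) at its front. Origin on the table under the middle of the spindle's seat; x to its back, y along the spindle, z up. The parts between the cheeks clear a seated roll.
- spindle_seat (a point): Fixed point 75 mm above the dispenser's origin, same axes: midway between the cheeks on the axis of the seated spindle. Each cheek has an open-topped notch there, at x = 0: 36 mm wide at the cheek's top, narrowing to 13 mm at 77 mm above the table, then straight to a flat bottom at 70 mm.
- spindle_mid (a point): Middle of the loose spindle (75 g), on its axis; y runs along it, away from the handle. Steel rod 10 mm thick, chamfered tip at y = +53 mm; stop disc 40 mm wide at y = -29 to -26; black round handle 18 mm thick at y = -45 to -105. It starts seated, empty, handle to the dispenser's -y side. Seated, this point is at spindle_seat and one cheek stands between disc and handle.
- spindle_grip (a point): Point on the spindle's axis near the middle of its black handle, 80 mm from spindle_mid towards the handle's end and 41 mm outside the cheek when seated; same axes as spindle_mid. The place to grip.
- roll_center (a point): Centre of the loose roll of blank white labels (about 120 g), on its axis; y along the axis. 76 mm in diameter, 46 mm long; the cardboard core's bore, 26 mm wide, goes right through. Starts lying on its side, axis level and 38 mm up, left of the dispenser, roughly parallel to the spindle. It hangs with its axis 8 mm below the rod's; it cannot pass the stop disc.
- kraft_box: Bystander: small kraft carton, 66 x 100 x 75 mm, at the left side of the table. Origin at the centre of its underside.
- jar_low_red: Bystander: low jar with red lid, 60 mm in diameter, 86 mm high, at the back of the table. Origin at the centre of its underside.
- clay_cup_a: Bystander: brown clay cup with a loop handle, 68 x 100 x 78 mm, at the left of the table near the robot. Origin in the middle of its underside.
Mind the look-alikes: they are no part of the job. There is more than one size of the part that bears roll_center; the job needs the larger.

How it is judged:
On the way:
1. the roll hangs on the spindle's rod, lifted at least 40 mm off the table, with no finger touching the roll (height (world z) of roll_center above 0.078 m and distance between roll_center and spindle_mid below 0.03 m and angle between the y axis of roll_center and the y axis of spindle_mid, either way round below 0.5 rad and contact force between the fingers and label_roll below 0.1 N), for 0.3 s.
At the end, for the whole second after the job is handed in: Spindle at rest in both notches: middle within 5 mm across, 10 mm along, 4 mm in height of its seat, axis within 0.08 rad. Roll at rest on it between the cheeks: centre 0 to 15 mm below the seated axis, within 10 mm fore and aft, 15 mm along, axis within 0.25 rad (z of spindle_mid in the frame of dispenser between 0.071 and 0.079 m and x of spindle_mid in the frame of dispenser between -0.005 and 0.005 m and y of spindle_mid in the frame of dispenser between -0.01 and 0.01 m and angle between the y axis of spindle_mid and the y axis of dispenser, either way round below 0.08 rad and z of roll_center in the frame of dispenser between 0.06 and 0.075 m and x of roll_center in the frame of dispenser between -0.01 and 0.01 m and y of roll_center in the frame of dispenser between -0.015 and 0.015 m and angle between the y axis of roll_center and the y axis of dispenser, either way round below 0.25 rad and linear speed of each of label_roll, spindle below 0.03 m/s); the robot touches nothing.
It fails at once if a bystander (carton, red-lidded jar or clay cup) is moved by more than 30 mm (distance of any of kraft_box, jar_low_red, clay_cup_a from where it was at the start of the episode above 0.03 m).
It also fails if it takes over 54 s, if anything falls off the work surface, if the arm or the gripper's body presses on something with over 40 N, if the wrist force passes 120 N, or if a joint passes its speed limit or range.

ROBOT

A 6-joint arm with a two-finger parallel gripper is mounted at the origin on the work surface; the furniture and walls round the work are solid. World frame = base frame: x ahead of the robot, y to its left, z up, the work surface at z = 0. Lengths are in m, angles in rad, forces in N, time in s.
With the tool pointing down it reaches from about 0.35 to 0.975 m from the base axis. Payload 4.9 kg.
Tool frame: the origin (TCP) lies midway between the tips of the shut fingers; the grasp point (between the pads) lies 19 mm behind it; z points along the fingers, y is the direction in which the jaws open and shut (so a half turn about z gives the same grasp; the last joint's range is limited). The gripper opens to 85 mm and grips with 20 to 120 N. Pads are 22 mm wide; open, the fingers measure 114 mm over their backs; the gripper's body (76 mm by 85 mm) begins 54 mm behind the grasp point. The pads swing forward as they close: fully open they stand 13 mm farther back than shut.
Start: joints at [1.112, 0.053, 1.613, -0, 1.476, -0.119], TCP at [0.208, 0.589, 0.231] pointing down, gripper open.
Joint ranges: [-3.01, 3.01], [-1.01, 2.22], [0.06, 2.58], [-1.02, 4.17], [0.09, 2.62], [-3.14, 3.14]. Speed limits (rad/s): [2.57, 2.57, 3.14, 3.14, 3.14, 3.14].

INTERFACE

Orientations are given as a rotation vector (axis times angle).
In Python, from station import ctrl gives the robot as it stands.
- The arm moves only by the tool play_rows, never from a script. Its argument "motion" is a list that holds one entry, the list of rows, each a list of 7 numbers: the closure, from -1 (fully open) to 1 (shut), then the shift along the tool's x, y, z in cm, then the turn, a rotation vector about the tool's x, y, z in degrees. A call has 1 to 20 rows; each row is the pose to reach, as a shift and turn from the pose measured when the call began, along the tool's axes at that moment; what a row does not reach only later rows make up. A row lasts 1/8 s, in which the tool goes at most 62.5 mm and 10.7 degrees, less where a joint would pass 70% of its speed; a pose out of reach is approached as far as the arm can. A call with a gripper value outside its range is refused whole. The fingers move at their own pace and stop on an object; "newtons" is the grip in N (left out, the last holds). Time passes only in rows, so rows that repeat a pose let the fingers close. It gives the time, the measured TCP pose, the force and the opening at its end, in the units of the state.
- ctrl.get_obs(): the state, without advancing time (a new reading comes with each control period).
- ctrl.get_image(name): name is "side" or "top" or "wrist"; returns a dict with "color" (480x640x3 uint8, red, green, blue), "mtx" (3x3 intrinsics, pixels), "T" (4x4, takes a point from camera to world coordinates). Camera axes: x right, y up, looking along -z (the intrinsics and any distortion apply to the point x, -y, -z); pixel columns grow to the right and rows downward; lengths in m; the calibration is good to about 2 mm. The wrist camera is an equidistant fisheye: a pixel r from the principal point sees the ray r / f radians off the axis. A picture is of the moment at which its call begins. There is no depth.
- ctrl.finish_job(): hands the job in, once; it reports no verdict.
The state is a dict: "t": time; "q": joint angles; "dq": joint speeds; "effort": joint torques, N m; "tool_pos": TCP position; "tool_rot": TCP orientation; "contact_force": force on the tool from outside, world axes, zero at the start; "wrist_torque": the same for the moment, N m; "opening": finger opening in m.
Only numpy, scipy, OpenCV 4.12 (cv2) and the standard library are available. Lean on these libraries where they do the work, as an engineer would, in place of code of your own. Each camera call takes 0.05 s, during which the arm holds its last target.

## Working session

There is one attempt and no reset: what is moved stays moved. The work goes in short steps, Python scripts to look and compute and a tool call to move; the robot and the scene stay as the last step left them, time stands still between calls to the robot, and variables do not carry over. Pictures are saved under pics/ and viewed, and the job is handed in when it is done.

Besides the shell and the picture viewer there is one more tool, called after ">>>" as name(argument=value, ...), one argument or row to a line, values as JSON. play_rows: Moves the arm, as the interface text tells. Its arguments: {"type":"object","properties":{"motion":{"type":"array"},"newtons":{"type":"number"}},"required":["motion"]}

```bash
mkdir -p pics; ls; cat > h.py <<'E'
import numpy as np, cv2
from scipy.spatial.transform import Rotation as R
from station import ctrl
def snap(n,fn=None):
    im=ctrl.get_image(n); 
    if fn: cv2.imwrite('pics/'+fn,im['color'][:,:,::-1]); np.savez('pics/'+fn[:-4]+'.npz',**im)
    return im
def ray(im,u,v):
    K=im['mtx'];T=im['T'];d=np.array([(u-K[0,2])/K[0,0],-(v-K[1,2])/K[1,1],-1.])
    d=T[:3,:3]@d; return T[:3,3],d/np.linalg.norm(d)
def onz(im,u,v,z):
    o,d=ray(im,u,v); return o+d*(z-o[2])/d[2]
def proj(im,p):
    K=im['mtx'];T=im['T'];c=T[:3,:3].T@(np.asarray(p,float)-T[:3,3]); return np.array([K[0,0]*c[0]/-c[2]+K[0,2],K[1,1]*-c[1]/-c[2]+K[1,2]])
def tri(a,ua,b,ub):
    o1,d1=ray(a,*ua);o2,d2=ray(b,*ub);A=np.stack([d1,-d2],1);s=np.linalg.lstsq(A,o2-o1,rcond=None)[0]
    p,q=o1+d1*s[0],o2+d2*s[1];return (p+q)/2,np.linalg.norm(p-q)
def ld(fn): return dict(np.load('pics/'+fn+'.npz'))
E
python3 - <<'E'
from h import *
for n in ['side','top','wrist']:
    im=snap(n,n+'0.png'); print(n,im.keys(),im['mtx'].round(1).tolist(),im['T'].round(3).tolist())
print(ctrl.get_obs())
E
```

```text
pics
side dict_keys(['color', 'mtx', 'T']) [[448.4, 0.0, 313.9], [0.0, 448.4, 235.0], [0.0, 0.0, 1.0]] [[-0.996, -0.056, 0.074, 0.488], [0.092, -0.473, 0.876, 0.738], [-0.014, 0.879, 0.476, 0.484], [0.0, 0.0, 0.0, 1.0]]
top dict_keys(['color', 'mtx', 'T']) [[450.9, 0.0, 326.3], [0.0, 450.9, 238.8], [0.0, 0.0, 1.0]] [[0.07, 0.972, -0.222, 0.206], [-0.998, 0.07, -0.011, -0.004], [0.005, 0.223, 0.975, 1.149], [0.0, 0.0, 0.0, 1.0]]
wrist dict_keys(['color', 'mtx', 'T']) [[371.6, 0.0, 311.8], [0.0, 371.6, 241.8], [0.0, 0.0, 1.0]] [[0.334, -0.904, -0.269, 0.139], [0.943, 0.32, 0.097, 0.613], [-0.001, -0.285, 0.958, 0.372], [0.0, 0.0, 0.0, 1.0]]
{'t': 0.15, 'q': array([ 1.11200874e+00,  5.32449723e-02,  1.61396025e+00,  1.50152398e-06,
        1.47599458e+00, -1.19014955e-01]), 'dq': array([-0.00140744, -0.00049401, -0.0032195 , -0.00049814, -0.00022842,
       -0.00131942]), 'effort': array([ 2.77249592e-04, -3.94248641e+01, -3.70718873e+01, -1.57794102e-04,
        4.73643755e-03,  2.33383770e-05]), 'tool_pos': array([0.20809076, 0.58883554, 0.23033174]), 'tool_rot': array([-5.31072431e-01, -3.09591261e+00,  2.41885885e-03]), 'contact_force': array([-0.3870979 , -0.55213679,  0.45061658]), 'wrist_torque': array([-0.0548101 ,  0.00747259, -0.00717373]), 'opening': 0.08539128964568876}
```

View pics/top0.png

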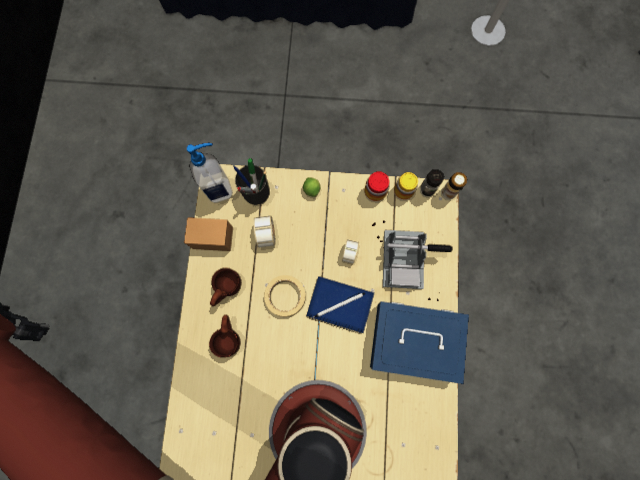

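View pics/side0.png

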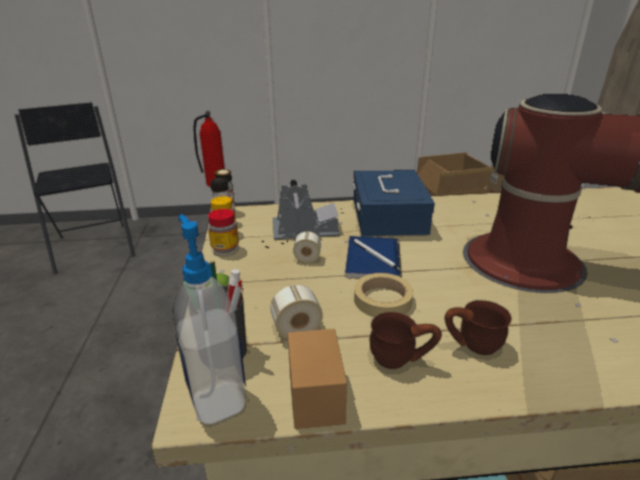

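View pics/wrist0.png

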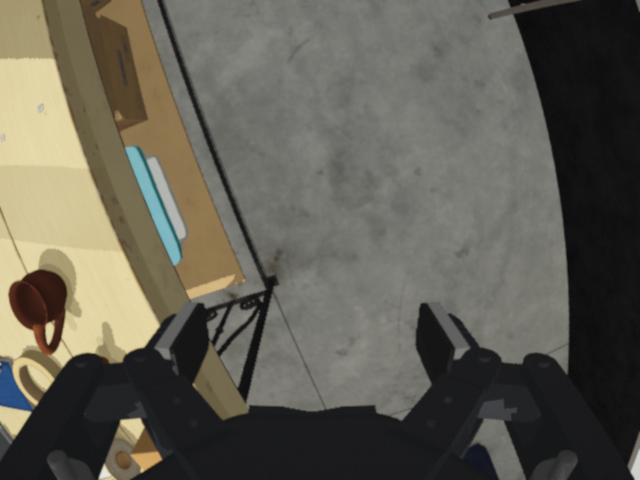

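```bash
python3 - <<'E'
from h import *
t=ld('top0');s=ld('side0')
def crop(im,x,y,w,h,k):
    return cv2.resize(im['color'][y:y+h,x:x+w,::-1],None,fx=k,fy=k,interpolation=cv2.INTER_CUBIC)
a=crop(t,370,215,100,75,8);cv2.imwrite('pics/c_disp.png',a)
b=crop(t,240,205,50,60,8);c=crop(t,330,205,50,60,8)
cv2.imwrite('pics/c_rolls.png',np.hstack([b,c]))
d=crop(s,260,170,90,110,5);e=crop(s,260,270,90,110,5) 
cv2.imwrite('pics/c_side.png',np.hstack([d[:,:400],e[:,:400]]))
for p in [(405,260),(450,249),(263,232)]: print(p,onz(t,*p,0.075).round(3))
E
```

```text
(405, 260) [ 0.413 -0.186  0.075]
(450, 249) [ 0.448 -0.294  0.075]
(263, 232) [0.458 0.164 0.075]
```

View pics/c_disp.png

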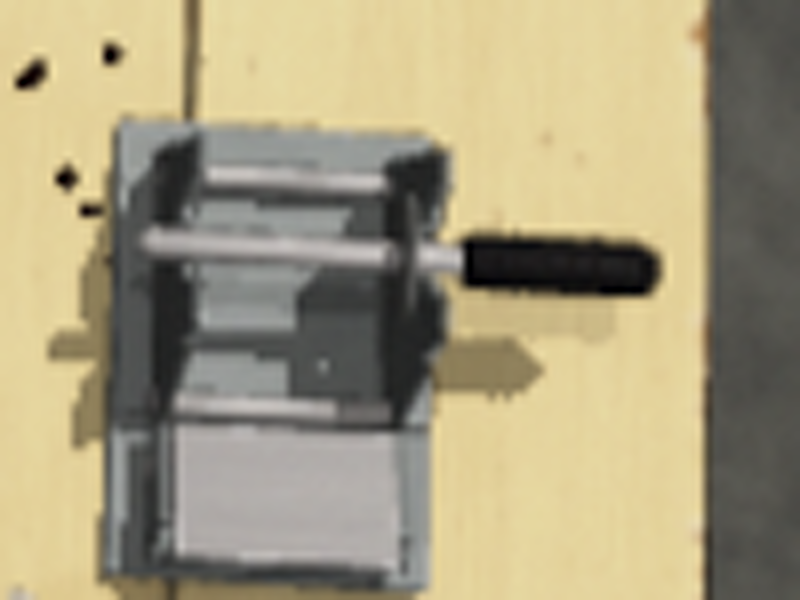

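View pics/c_rolls.png

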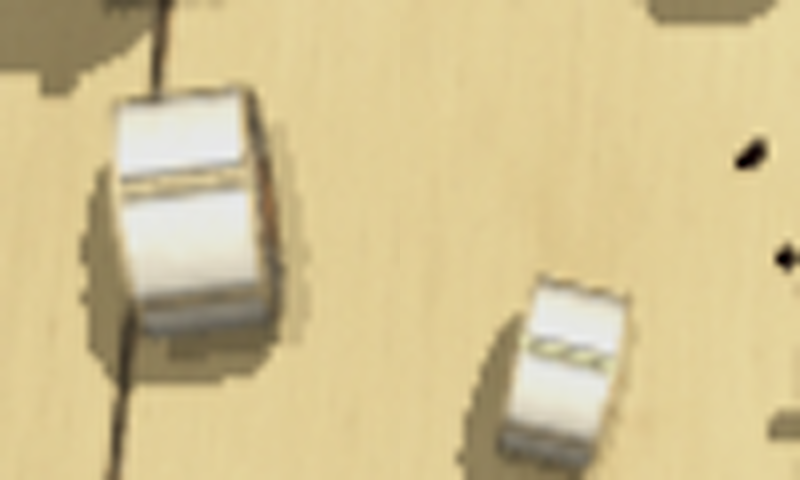

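View pics/c_side.png

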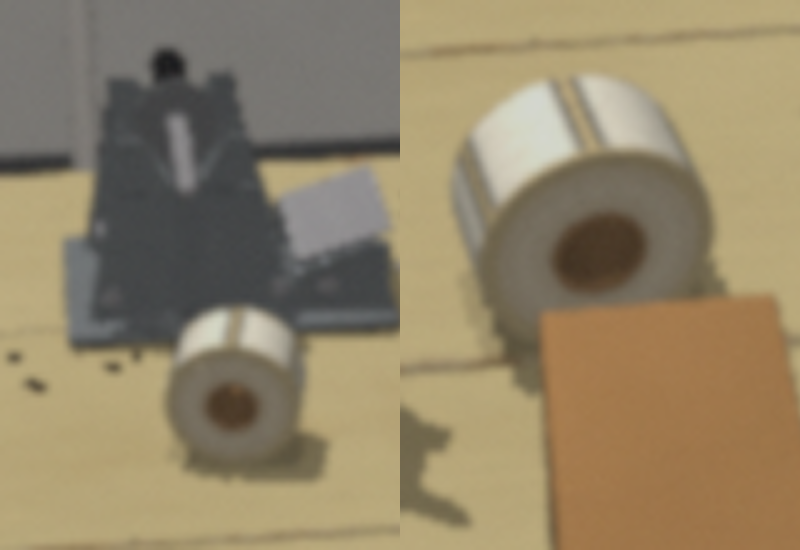

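```bash
cat >> h.py <<'E'
def rot(psi,roll=0.0,pitch=0.0):
    # tool y at world angle psi, tool z down; pitch: raises (world) about tool y afterwards
    y=np.array([np.cos(psi),np.sin(psi),0]);z=np.array([0,0,-1.]);x=np.cross(y,z);return np.stack([x,y,z],1)
def plan(pos,psi,Rt=None):
    o=ctrl.get_obs();R0=R.from_rotvec(o['tool_rot']);Rt=rot(psi) if Rt is None else Rt
    d=R0.inv().apply(np.asarray(pos)-o['tool_pos'])*100
    w=np.degrees((R0.inv()*R.from_matrix(Rt)).as_rotvec())
    print('row',d.round(2),w.round(2),'dist',np.linalg.norm(d).round(1),'ang',np.linalg.norm(w).round(1))
E
python3 - <<'E'
from h import *
t=ld('top0');s=ld('side0')
print('handle',onz(t,427.75,247.9,.075).round(4),onz(t,452.5,248.7,.075).round(4))
print('rod left',onz(t,370+142/8,215+240/8,.075).round(4))
# roll bore in side: face centre
fu=260+(600-400)/5,270+250/5; print('bore side px',fu,onz(s,*fu,.038).round(4))
# roll in top: silhouettes
for p in [(258.8,216.9),(270.2,216)]: print(onz(t,*p,.06).round(3))
print('small roll',onz(t,330+(568-400)/8,205+350/8,.05).round(3), onz(s,306,252,.025).round(3))
print('box', [onz(t,*p,.075).round(3) for p in [(187,219),(231,220),(231,247),(186,247)]])
obs=ctrl.get_obs();print(R.from_rotvec(obs['tool_rot']).as_matrix().round(3))
plan([0.43,0.08,0.17],0)
plan([0.43,0.08,0.23],0)
E
```

```text
handle [ 0.4467 -0.2403  0.075 ] [ 0.449  -0.3005  0.075 ]
rod left [ 0.4469 -0.1427  0.075 ]
bore side px (300.0, 320.0) [0.4653 0.1898 0.038 ]
[0.499 0.181 0.06 ]
[0.503 0.152 0.06 ]
small roll [ 0.436 -0.055  0.05 ] [ 0.439 -0.037  0.025]
box [array([0.477, 0.354, 0.075]), array([0.482, 0.245, 0.075]), array([0.415, 0.237, 0.075]), array([0.407, 0.346, 0.075])]
[[-0.943  0.333 -0.001]
 [ 0.333  0.943 -0.001]
 [ 0.    -0.002 -1.   ]]
row [-37.88 -40.57   6.09] [-9.000e-02  5.000e-02  7.053e+01] dist 55.8 ang 70.5
row [-37.88 -40.58   0.09] [-9.000e-02  5.000e-02  7.053e+01] dist 55.5 ang 70.5
```

>>> play_rows(
  motion=[
    [[-1,-37.9,-40.6,4,0,0,70.5],[-1,-37.9,-40.6,4,0,0,70.5],[-1,-37.9,-40.6,4,0,0,70.5],[-1,-37.9,-40.6,4,0,0,70.5],[-1,-37.9,-40.6,4,0,0,70.5],[-1,-37.9,-40.6,4,0,0,70.5],[-1,-37.9,-40.6,4,0,0,70.5],[-1,-37.9,-40.6,4,0,0,70.5],[-1,-37.9,-40.6,4,0,0,70.5],[-1,-37.9,-40.6,4,0,0,70.5],[-1,-37.9,-40.6,4,0,0,70.5]],
  ],
)

```text
t: 1.52
tool_pos: [0.4297, 0.0799, 0.1906]
tool_rot: [-2.221, -2.221, 0.003]
contact_force: [0.1, 0.1, -0.1]
opening: 0.0851
```

```bash
python3 - <<'E'
from h import *
im=snap('wrist','wrist1.png');print(im['T'].round(3).tolist());o=ctrl.get_obs();print(o['t'],o['tool_pos'],o['tool_rot'])
E
```

```text
[[1.0, 0.0, 0.001, 0.429], [-0.001, 0.958, 0.286, 0.153], [-0.001, -0.286, 0.958, 0.332], [0.0, 0.0, 0.0, 1.0]]
1.575 [0.42966712 0.08050683 0.19076546] [-2.2196099  -2.22315092  0.00241105]
```

View pics/wrist1.png

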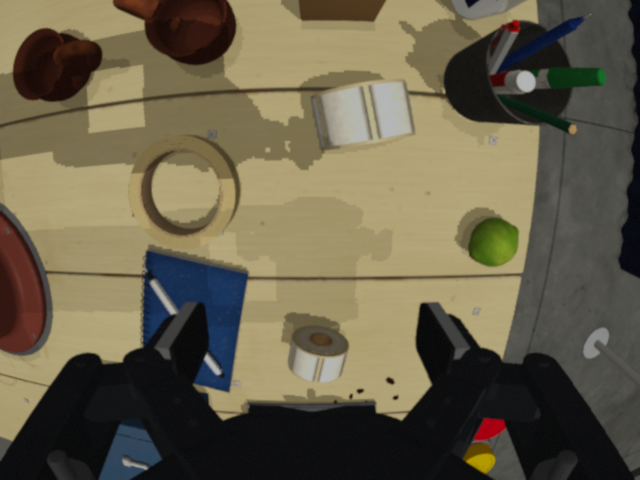

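```bash
cat >> h.py <<'E'
def fray(im,u,v):
    K=im['mtx'];a=(u-K[0,2])/K[0,0];b=(v-K[1,2])/K[1,1];th=np.hypot(a,b);s=np.sin(th)/th if th>1e-9 else 1
    d=im['T'][:3,:3]@np.array([a*s,-b*s,-np.cos(th)]);return im['T'][:3,3],d
def fonz(im,u,v,z):
    o,d=fray(im,u,v);return o+d*(z-o[2])/d[2]
def fproj(im,P):
    P=np.atleast_2d(P);c=(P-im['T'][:3,3])@im['T'][:3,:3];th=np.arctan2(np.hypot(c[:,0],c[:,1]),-c[:,2]);n=np.hypot(c[:,0],c[:,1])+1e-12
    K=im['mtx'];return np.stack([K[0,2]+K[0,0]*th*c[:,0]/n,K[1,2]-K[1,1]*th*c[:,1]/n],1)
def ortho(im,x0,x1,y0,y1,z,ppm):
    # picture of plane z: columns = world x (right), rows = world -y (down)
    w=int((x1-x0)*ppm);h=int((y1-y0)*ppm);X,Y=np.meshgrid(x0+(np.arange(w)+.5)/ppm,y1-(np.arange(h)+.5)/ppm)
    q=fproj(im,np.stack([X.ravel(),Y.ravel(),np.full(X.size,z)],1)).astype(np.float32).reshape(h,w,2)
    return cv2.remap(im['color'],q[...,0],q[...,1],cv2.INTER_CUBIC)[:,:,::-1]
E
python3 - <<'E'
from h import *
im=ld('wrist1')
a=ortho(im,.38,.56,.08,.25,.038,4000);cv2.imwrite('pics/o1.png',a);print(a.shape)
E
```

```text
(679, 720, 3)
```

View pics/o1.png

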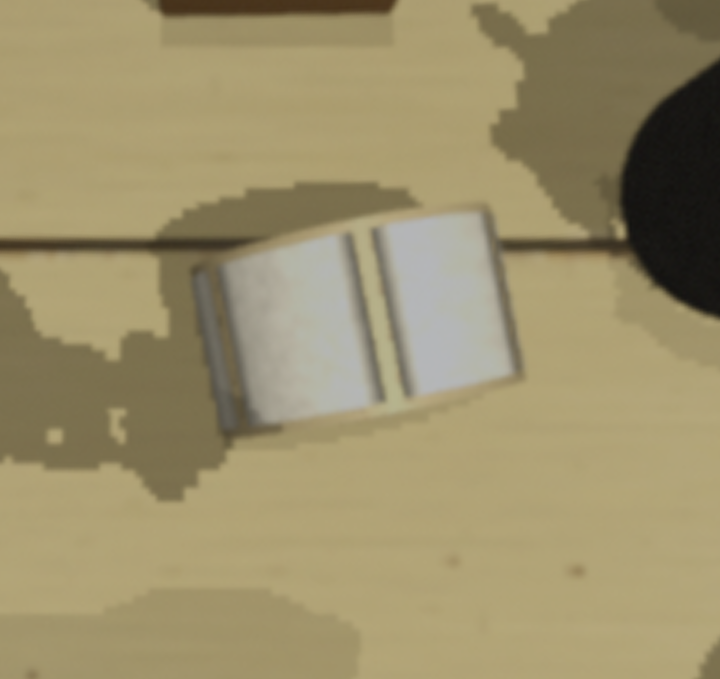

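```bash
python3 - <<'E'
from h import *
im=ld('wrist1');C=im['T'][:3,3]
px=lambda u,v:np.array([.38+u/4000,.25-v/4000,.038])
L=[px(193,268),px(226,436)];Rr=[px(487,206),px(522,377)]
th=np.mean([np.arctan2(-(b-a)[0]*-1,(a-b)[1]) for a,b in (L,Rr)]);print('tilt',th)
ax=np.array([-np.sin(th),np.cos(th),0]);n=np.array([np.cos(th),np.sin(th),0])
ang=[]
for seg in (L,Rr):
    m=(seg[0]+seg[1])/2-C; ang.append(np.arctan2(m@n,-m[2]))
b=np.mean(ang);h=(ang[1]-ang[0])/2;D=.038/np.sin(h);print('half',h,'dist implied axis z',C[2]-D*np.cos(b))
D2=(C[2]-.038)/np.cos(b);
cn=C@n+D2*np.sin(b)
# tangency points & axial extents
for D in (D2,):
  ext=[]
  for seg,a in ((L,ang[0]),(Rr,ang[1])):
    t=D*np.cos(h) # dist to tangency in perp plane
    for p in seg:
        m=p-C; k=t/np.hypot(m@n,m[2]); q=C+k*m; ext.append(q@ax); print(q.round(4),(q@ax).round(4))
mid=np.mean(ext);c=cn*n+mid*ax;c[2]=.038;print('center',c.round(4),'len',ext[0]-ext[1],ext[2]-ext[3])
# check vs side
s=ld('side0');print('side bore pred',proj(s,c+.023*ax).round(1),'seen 300,320')
t=ld('top0');print('top pred',proj(t,c).round(1))
ims=im
for p in [(320,352)]: print(fonz(im,*p,.025))
print('bore small',fonz(im,320,341,.05))
E
```

```text
tilt 0.19792452943561623
half 0.12468881044045055 dist implied axis z 0.029762246667806858
[0.4282 0.1831 0.0374] 0.0953
[0.4365 0.141  0.0374] 0.0524
[0.4994 0.197  0.0477] 0.095
[0.5078 0.1557 0.0477] 0.0528
center [0.4686 0.1693 0.038 ] len 0.042892215601427114 0.04219557500411759
side bore pred [300.9 320.8] seen 300,320
top pred [263.2 231.1]
[ 0.43671584 -0.05142777  0.025     ]
bore small [ 0.43599098 -0.02298874  0.05      ]
```

>>> play_rows(
  motion=[
    [[-1,-35.6,1.9,0,0,0,-0.7],[-1,-35.6,1.9,0,0,0,-0.7],[-1,-35.6,1.9,0,0,0,-0.7],[-1,-35.6,1.9,0,0,0,-0.7],[-1,-35.6,1.9,2,0,0,-0.7],[-1,-35.6,1.9,4,0,0,-0.7],[-1,-35.6,1.9,4,0,0,-0.7],[-1,-35.6,1.9,4,0,0,-0.7],[-1,-35.6,1.9,4,0,0,-0.7]],
  ],
)

```text
t: 2.7
tool_pos: [0.4502, -0.2741, 0.1523]
tool_rot: [2.202, 2.238, -0.002]
contact_force: [-0.2, 0.1, -0.1]
opening: 0.0853
```

```bash
python3 - <<'E'
from h import *
im=snap('wrist','wrist2.png');o=ctrl.get_obs();print(o['t'],o['tool_pos'],o['tool_rot'])
a=ortho(im,.33,.53,-.34,-.12,.075,2700);cv2.imwrite('pics/o2.png',a);print(a.shape)
E
```

```text
2.75 [ 0.4500895  -0.27429556  0.15230587] [ 2.20190386e+00  2.23812888e+00 -1.84024303e-03]
(594, 540, 3)
```

View pics/wrist2.png

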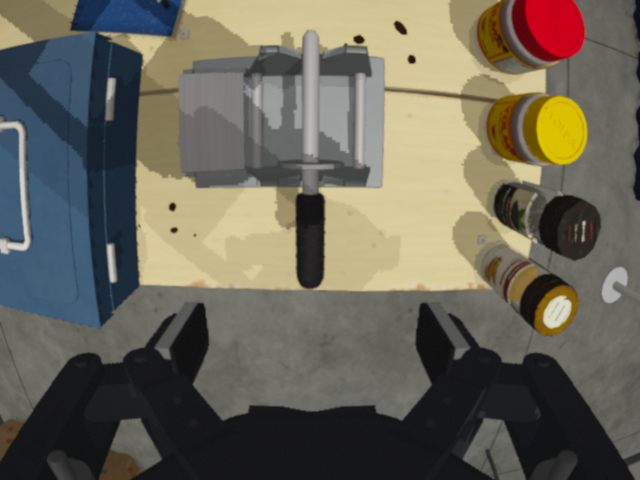

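View pics/o2.png

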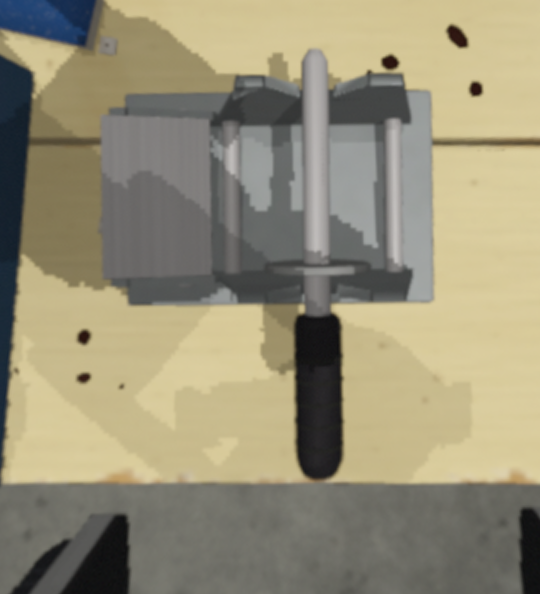

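>>> play_rows(
  motion=[
    [[-1,0.1,-0.2,5,0,0,0.3],[-1,0.1,-0.2,8,0,0,0.3],[-1,0.1,-0.2,9.6,0,0,0.3],[-1,0.1,-0.2,9.6,0,0,0.3],[-1,0.1,-0.2,9.6,0,0,0.3]],
  ],
  newtons=90,
)

```text
t: 3.38
tool_pos: [0.4493, -0.2742, 0.0581]
tool_rot: [2.205, 2.231, -0.001]
contact_force: [0.1, -0.1, 0.8]
opening: 0.0853
```

```bash
python3 - <<'E'
from h import *
im=snap('wrist','wrist3.png');o=ctrl.get_obs();print(o['t'],o['tool_pos'],o['tool_rot'])
snap('side','side3.png')
E
```

```text
3.425 [ 0.4493273  -0.27434868  0.05822911] [ 2.20517912e+00  2.23024324e+00 -1.33543580e-03]
```

View pics/wrist3.png

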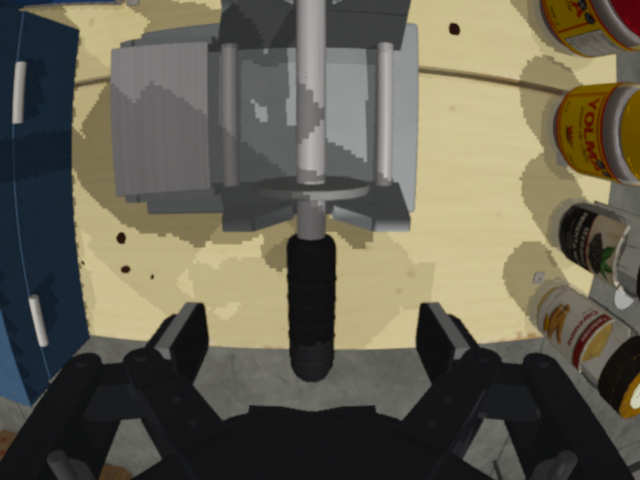

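>>> play_rows(
  motion=[
    [[-0.2,0,0,0.3,0,0,0.0],[0.4,0,0,0.3,0,0,0],[1,0,0,0.3,0,0,0],[1,0,0,0.3,0,0,0],[1,0,0,0.3,0,0,0],[1,0,0,0.3,0,0,0],[1,0,0,0.3,0,0,0]],
  ],
  newtons=90,
)

```text
t: 4.35
tool_pos: [0.4492, -0.2744, 0.0552]
tool_rot: [2.205, 2.23, -0.002]
contact_force: [-1.2, 0.2, 1.6]
opening: 0.0156
```

```bash
python3 - <<'E'
from h import *
im=snap('wrist','wrist4.png');o=ctrl.get_obs();print(o['t'],o['tool_pos'],o['tool_rot'],o['opening'],o['contact_force'])
E
```

```text
4.4 [ 0.44919754 -0.27439247  0.05513104] [ 2.20542786e+00  2.23025272e+00 -1.50895717e-03] 0.015535039419575838 [-0.7970677   0.32390152  0.44942602]
```

View pics/wrist4.png

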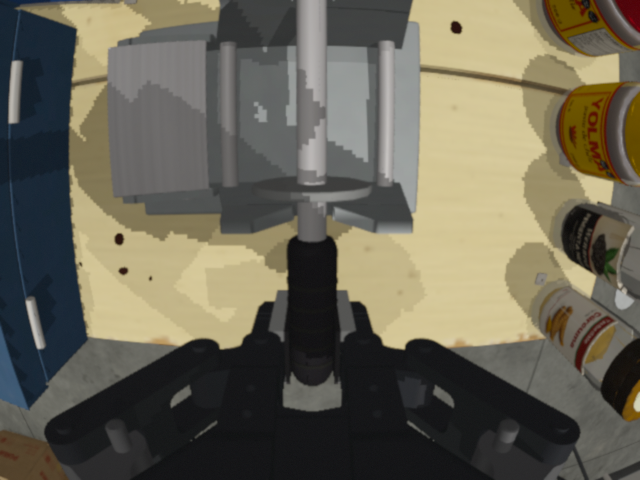

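>>> play_rows(
  motion=[
    [[1,0,0,-2,0,0,0.0],[1,0,0,-4,0,0,0],[1,0,0,-7,0,0,0],[1,0,0,-10,0,0,0],[1,0,0,-10,0,0,0],[1,0,0,-10,0,0,0]],
  ],
)

```text
t: 5.15
tool_pos: [0.4483, -0.2734, 0.1536]
tool_rot: [2.207, 2.232, -0.002]
contact_force: [0.1, -0.1, -1.2]
opening: 0.0157
```

```bash
python3 - <<'E'
from h import *
im=snap('wrist','wrist5.png');s=snap('side','side5.png');o=ctrl.get_obs();print(o['t'],o['tool_pos'],o['tool_rot'],o['opening'],o['contact_force'])
cv2.imwrite('pics/c5.png',cv2.resize(s['color'][150:260,240:350,::-1],None,fx=5,fy=5))
E
```

```text
5.25 [ 0.44799066 -0.27318538  0.15295007] [ 2.20784499e+00  2.23268276e+00 -1.97341354e-03] 0.01567041352713444 [-0.44651372 -0.32285977 -0.33039441]
```

View pics/wrist5.png

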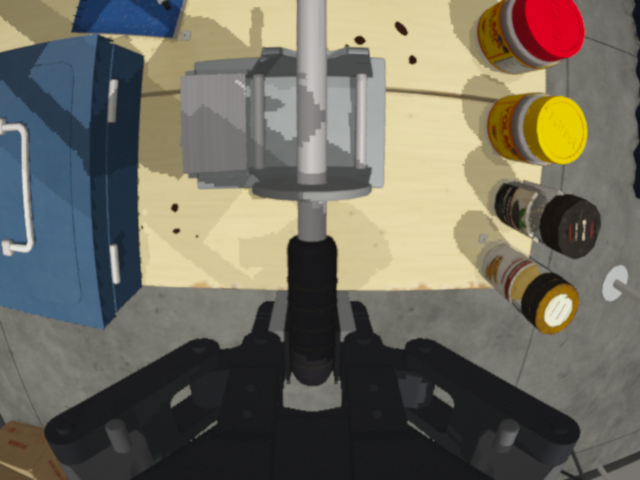

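View pics/c5.png

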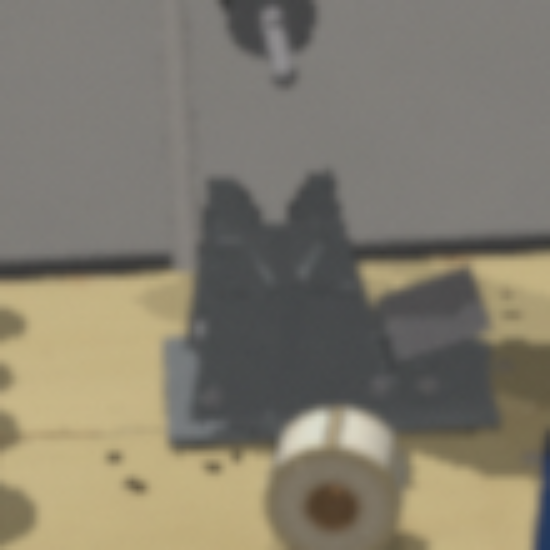

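```bash
python3 - <<'E'
from h import *
s=ld('side5');print(proj(s,[0.4465,-.139,.173]),'seen ~297,166')
w=ld('wrist1')
print('lime',fonz(w,493,242,.024),fonz(w,469,242,.024),fonz(w,518,242,.024))
t=ld('top0');print(onz(t,312,186,.024))
plan([.5023,-.0024,.153],.194);plan([.5023,-.0024,.018],.194)
E
```

```text
[296.83568793 164.98610489] seen ~297,166
lime [0.59925666 0.06056949 0.024     ] [0.57351417 0.06057892 0.024     ] [0.62801621 0.06055833 0.024     ]
[0.60267041 0.05591049 0.024     ]
row [27.02  5.73 -0.06] [  0.     0.12 -10.47] dist 27.6 ang 10.5
row [27.04  5.73 13.44] [  0.     0.12 -10.47] dist 30.7 ang 10.5
```

>>> play_rows(
  motion=[
    [[1,3,0.6,0,0,0,-2],[1,8,1.7,0,0,0,-4],[1,14,3,0,0,0,-6],[1,20,4.3,0,0,0,-8],[1,25,5.3,0,0,0,-10],[1,27,5.7,2,0,0,-10.5],[1,27,5.7,7,0,0,-10.5],[1,27,5.7,11,0,0,-10.5],[1,27,5.7,13,0,0,-10.5],[1,27,5.7,13.4,0,0,-10.5],[1,27,5.7,13.4,0,0,-10.5],[1,27,5.7,13.4,0,0,-10.5]],
  ],
)

```text
t: 6.75
tool_pos: [0.503, -0.0031, 0.0196]
tool_rot: [1.993, 2.424, -0.0]
contact_force: [-0.4, -0.1, 0.0]
opening: 0.0155
```

```bash
python3 - <<'E'
from h import *
im=snap('wrist','wrist6.png');s=snap('side','side6.png');o=ctrl.get_obs();print(o['t'],o['tool_pos'],o['tool_rot'],o['opening'],o['contact_force'])
cv2.imwrite('pics/c6.png',cv2.resize(s['color'][230:370,240:380,::-1],None,fx=4,fy=4))
a=ortho(im,.4,.56,.0,.22,.038,2700);cv2.imwrite('pics/o6.png',a)
plan([.5023,-.0024,.018],.194)
E
```

```text
6.85 [ 0.50297672 -0.00301775  0.01965074] [ 1.99311277e+00  2.42386214e+00 -3.16170004e-04] 0.015259200413168632 [ 0.61900297  0.32940859 -1.75694421]
row [ 0.07 -0.05  0.16] [0.12 0.16 0.02] dist 0.2 ang 0.2
```

View pics/wrist6.png

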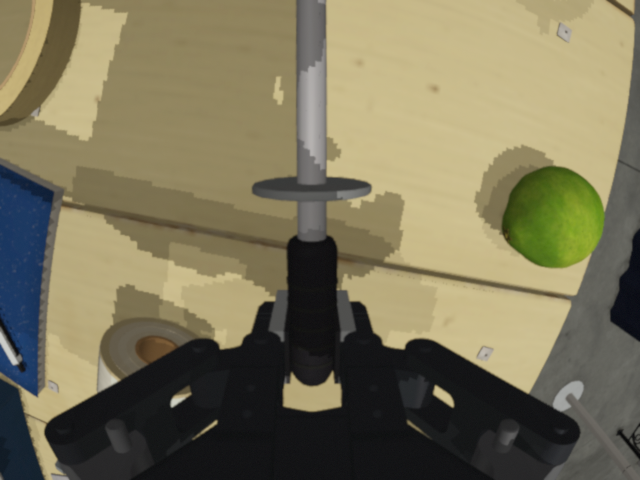

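View pics/c6.png

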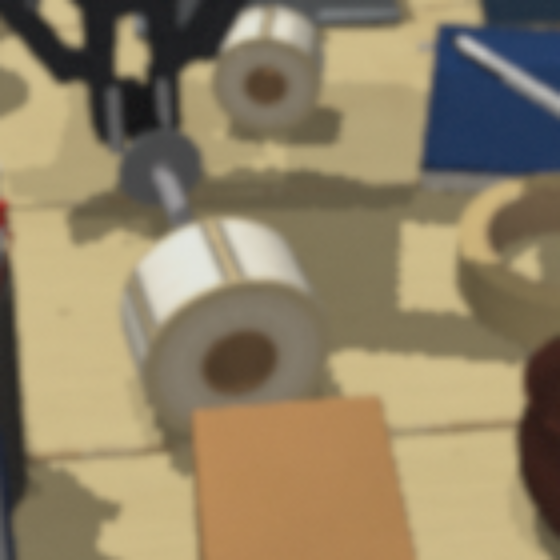

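View pics/o6.png

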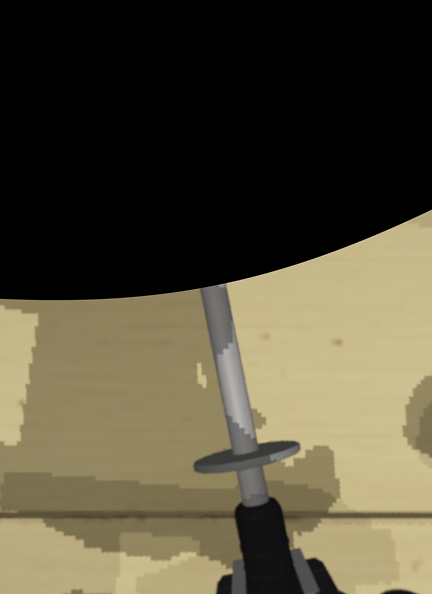

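```bash
python3 - <<'E'
from h import *
s=ld('side6');o=ctrl.get_obs();Rm=R.from_rotvec(o['tool_rot']).as_matrix();p=o['tool_pos']
x=Rm[:,0];z=Rm[:,2];print(x.round(4))
f=lambda k:p+(.081+k)*x-.0199*z
print('disc front',proj(s,f(-.026)).round(1),'seen 280.5,271.2; pos',f(-.026).round(4),'tip',f(.053).round(4))
c=np.array([.4686,.1693,.038]);a=np.array([-np.sin(.196),np.cos(.196),0])
d=c-a*.023-f(0);print('roll -y face rel to mid: along',d@x,'lat',d@Rm[:,1],'up',-d@z)
d=c+a*.023-f(0);print('roll +y face rel to mid: along',d@x,'lat',d@Rm[:,1],'up',-d@z)
# where spindle line would exit at bore +y face in image
k=d@x;print('exit px',proj(s,f(k)).round(1),'bore px seen 300,320')
E
```

```text
[-0.1932  0.9812 -0.0028]
disc front [280.2 271.6] seen 280.5,271.2; pos [0.4923 0.051  0.0394] tip [0.477  0.1285 0.0392]
roll -y face rel to mid: along 0.07166017733843462 lat -0.00036173504136531804 up -0.00111727544366577
roll +y face rel to mid: along 0.117659935589385 lat -0.0004339166452068188 up -0.0009867738337687095
exit px [300.6 320.4] bore px seen 300,320
```

>>> play_rows(
  motion=[
    [[1,1,0,0.1,0,0,0],[1,2,0,0.1,0,0,0],[1,3,0,0.1,0,0,0],[1,4,0,0.1,0,0,0],[1,5,0,0.1,0,0,0],[1,6,0,0.1,0,0,0],[1,7,0,0.1,0,0,0],[1,7.5,0,0.1,0,0,0],[1,7.5,0,0.1,0,0,0]],
  ],
)

```text
t: 7.98
tool_pos: [0.4884, 0.0708, 0.0184]
tool_rot: [1.992, 2.424, -0.001]
contact_force: [-0.4, -0.1, -0.3]
opening: 0.0157
```

```bash
python3 - <<'E'
from h import *
im=snap('wrist','wrist7.png');s=snap('side','side7.png');o=ctrl.get_obs();print(o['t'],o['tool_pos'],o['tool_rot'],o['opening'],o['contact_force'])
a=cv2.resize(s['color'][230:370,240:380,::-1],None,fx=3,fy=3);b=im['color'][:420,:380+60,::-1][:, :360]
cv2.imwrite('pics/c7.png',np.hstack([a,b]))
E
```

```text
8.075 [0.48856153 0.07046978 0.01846235] [ 1.99310010e+00  2.42370934e+00 -4.05525305e-04] 0.0157314355008738 [-0.26451964  0.5252551  -0.31604391]
```

View pics/c7.png

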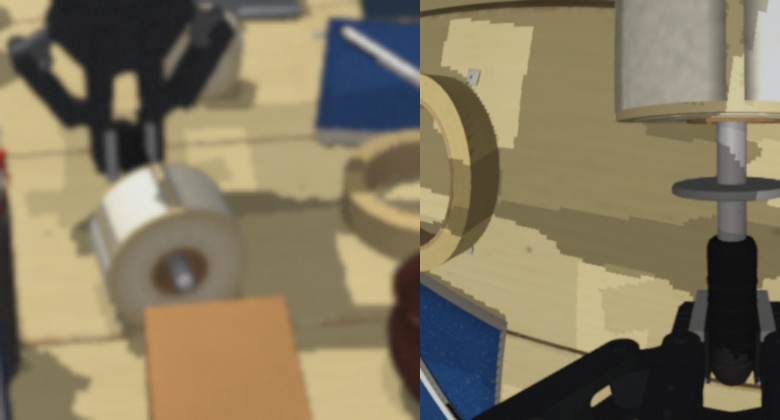

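>>> play_rows(
  motion=[
    [[1,1,0,0,0,0,0],[1,2,0,0,0,0,0],[1,2.3,0,0,0,0,0],[1,2.5,0,0,0,0,0],[1,2.5,0,0,0,0,0]],
  ],
)

```text
t: 8.7
tool_pos: [0.4836, 0.0951, 0.0183]
tool_rot: [1.993, 2.424, -0.0]
contact_force: [-0.7, 0.6, -0.6]
opening: 0.0154
```

```bash
python3 - <<'E'
from h import *
im=snap('wrist','wrist8.png');s=snap('side','side8.png');o=ctrl.get_obs();print(o['t'],o['tool_pos'],o['tool_rot'],o['opening'],o['contact_force'])
a=cv2.resize(s['color'][230:370,240:380,::-1],None,fx=3,fy=3);b=im['color'][:420,120:480,::-1]
cv2.imwrite('pics/c8.png',np.hstack([a,b]))
E
```

```text
8.8 [0.48369068 0.09500184 0.01832641] [ 1.99336208e+00  2.42371022e+00 -3.28825695e-04] 0.015320446134069432 [-0.42140824  0.5785313  -0.77363036]
```

View pics/c8.png

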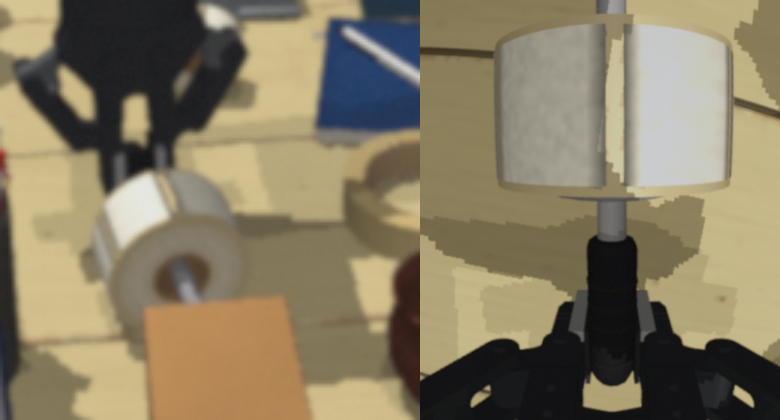

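>>> play_rows(
  motion=[
    [[1,0,0,-0.4,0,0,0],[1,0,0,-0.9,0,1,0],[1,0,0,-1.5,0,2.5,0],[1,0,0,-2.5,0,4,0],[1,0,0,-3.5,0,6,0],[1,0,0,-5,0,6,0],[1,0,0,-6.5,0,6,0],[1,0,0,-8,0,6,0],[1,0,0,-9.5,0,6,0],[1,0,0,-11,0,6,0],[1,0,0,-12.5,0,6,0],[1,0,0,-13.5,0,6,0],[1,0,0,-14,0,6,0],[1,0,0,-14,0,6,0],[1,0,0,-14,0,6,0],[1,0,0,-14,0,6,0]],
  ],
)

```text
t: 10.8
tool_pos: [0.483, 0.0953, 0.1577]
tool_rot: [-1.945, -2.365, -0.1]
contact_force: [-0.3, 0.2, -2.7]
opening: 0.0153
```

```bash
python3 - <<'E'
from h import *
im=snap('wrist','wrist9.png');s=snap('side','side9.png');o=ctrl.get_obs();print(o['t'],o['tool_pos'],o['tool_rot'],o['opening'],o['contact_force'],o['wrist_torque'])
a=s['color'][110:330,200:400,::-1];a=cv2.resize(a,None,fx=2,fy=2)[:420];b=im['color'][:420,120:480,::-1]
cv2.imwrite('pics/c9.png',np.hstack([a,b]))
E
```

```text
10.9 [0.483081   0.09529743 0.15787265] [-1.94491346 -2.36480626 -0.10073372] 0.015686152623042595 [-0.31463883  0.35098969 -1.9694604 ] [-0.19455239 -0.04535758 -0.00952137]
```

View pics/c9.png

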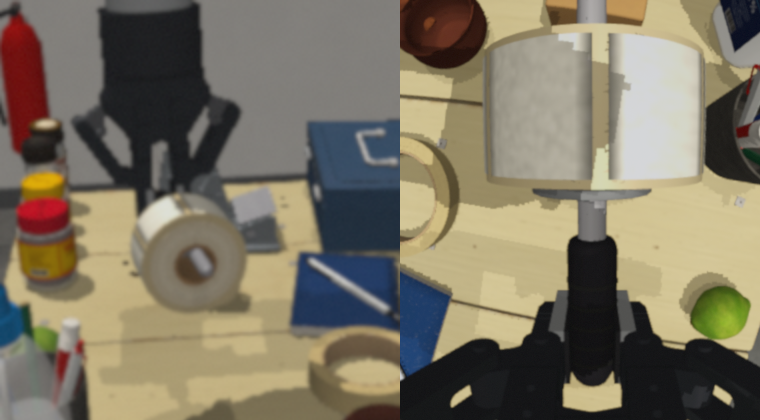

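```bash
python3 - <<'E'
from h import *
Rt=rot(.0112)@R.from_euler('y',6,degrees=True).as_matrix()
print(Rt.round(3));plan([.4492,-.2744,.158],0,Rt)
E
```

```text
[[-0.011  1.    -0.001]
 [ 0.994  0.011  0.105]
 [ 0.105  0.    -0.995]]
row [-35.43 -10.46  -3.65] [-1.02  0.15 10.44] dist 37.1 ang 10.5
```

>>> play_rows(
  motion=[
    [[1,-0.4,-0.1,0,0,0,0.1],[1,-1.1,-0.3,-0.1,0,0,0.3],[1,-2.1,-0.6,-0.2,-0.1,0,0.6],[1,-3.5,-1,-0.4,-0.1,0,1],[1,-5.3,-1.6,-0.5,-0.2,0,1.6],[1,-7.4,-2.2,-0.8,-0.2,0,2.2],[1,-9.9,-2.9,-1,-0.3,0,2.9],[1,-12.8,-3.8,-1.3,-0.4,0,3.8],[1,-15.6,-4.6,-1.6,-0.4,0.1,4.6],[1,-18.8,-5.5,-1.9,-0.5,0.1,5.5],[1,-22,-6.5,-2.3,-0.6,0.1,6.5],[1,-25.2,-7.4,-2.6,-0.7,0.1,7.4],[1,-28,-8.3,-2.9,-0.8,0.1,8.2],[1,-30.5,-9,-3.1,-0.9,0.1,9],[1,-32.6,-9.6,-3.4,-0.9,0.1,9.6],[1,-34,-10,-3.5,-1,0.1,10],[1,-35.1,-10.4,-3.6,-1,0.1,10.3],[1,-35.4,-10.5,-3.6,-1,0.1,10.4],[1,-35.4,-10.5,-3.6,-1,0.1,10.4],[1,-35.4,-10.5,-3.6,-1,0.1,10.4]],
  ],
)

```text
t: 13.4
tool_pos: [0.4488, -0.2735, 0.1575]
tool_rot: [-2.154, -2.181, -0.112]
contact_force: [-0.3, 0.1, -2.7]
opening: 0.0158
```

```bash
python3 - <<'E'
from h import *
im=snap('wrist','wrist10.png');s=snap('side','side10.png');o=ctrl.get_obs();print(o['t'],o['tool_pos'],o['tool_rot'],o['opening'],o['contact_force'],o['wrist_torque'])
a=s['color'][110:320,220:420,::-1];a=cv2.resize(a,None,fx=2,fy=2)[:420];b=im['color'][:420,120:480,::-1]
cv2.imwrite('pics/c10.png',np.hstack([a,b]))
plan([.4492,-.2744,.140],0.0112)
E
```

```text
13.5 [ 0.44884282 -0.27358947  0.15749566] [-2.15393649 -2.18119077 -0.11206708] 0.01549977180631098 [-0.40002357  0.72531282 -2.38607009] [-0.23751125  0.02041008  0.01985812]
row [-0.26  0.03  1.73] [-0.01 -5.96  0.08] dist 1.8 ang 6.0
```

View pics/c10.png

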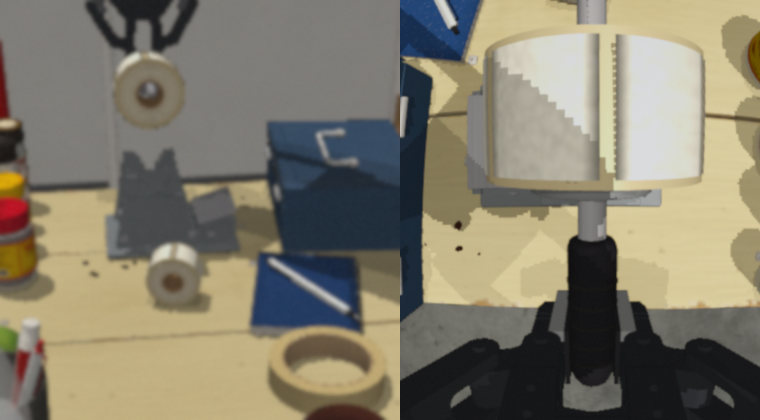

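>>> play_rows(
  motion=[
    [[1,-0.1,0,0.3,0,-1.5,0],[1,-0.1,0,0.8,0,-3,0],[1,-0.2,0,1.3,0,-4.5,0.1],[1,-0.3,0,1.7,0,-6,0.1],[1,-0.3,0,1.7,0,-6,0.1],[1,-0.3,0,1.7,0,-6,0.1],[1,-0.3,0,1.7,0,-6,0.1]],
  ],
)

```text
t: 14.38
tool_pos: [0.449, -0.2751, 0.1406]
tool_rot: [2.209, 2.233, -0.001]
contact_force: [-0.0, 0.4, -1.9]
opening: 0.0156
```

```bash
python3 - <<'E'
from h import *
im=snap('wrist','wrist11.png');s=snap('side','side11.png');o=ctrl.get_obs();print(o['t'],o['tool_pos'],o['tool_rot'],o['opening'],o['contact_force'],o['wrist_torque'])
a=s['color'][140:245,245:345,::-1];a=cv2.resize(a,None,fx=4,fy=4);b=im['color'][:420,120:480,::-1]
cv2.imwrite('pics/c11.png',np.hstack([a,b]))
plan([.4492,-.2744,.0551],0.0112)
Rm=R.from_rotvec(o['tool_rot']).as_matrix();p=o['tool_pos']
f=lambda k:p+(.081+k)*Rm[:,0]-.0199*Rm[:,2]
print('tip px',proj(s,f(.053)),'in crop',(proj(s,f(.053))-[245,140])*4)
E
```

```text
14.475 [ 0.44895854 -0.27504735  0.14049946] [ 2.20908932e+00  2.23268017e+00 -8.10895475e-04] 0.015377722897519722 [-0.1960356   0.1809763  -2.26472797] [-0.06182229  0.02136456 -0.08697959]
row [0.07 0.02 8.54] [ 0.01  0.05 -0.03] dist 8.5 ang 0.1
tip px [296.47948997 170.53978695] in crop [205.91795986 122.1591478 ]
```

View pics/c11.png

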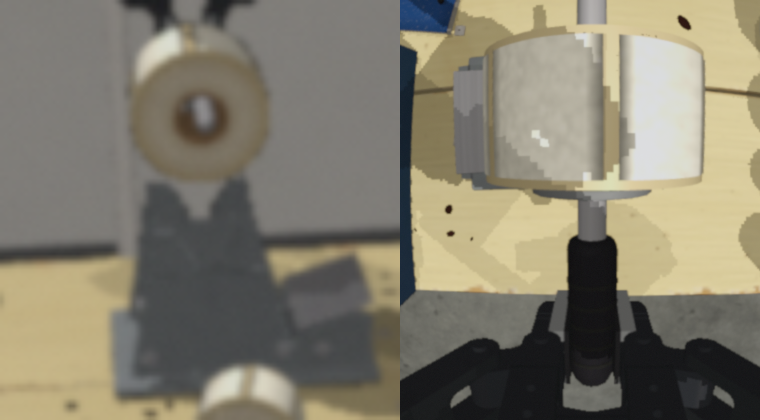

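>>> play_rows(
  motion=[
    [[1,0.1,0,1,0,0,0],[1,0.1,0,2.2,0,0,0],[1,0.1,0,3.4,0,0,0],[1,0.1,0,4.6,0,0,0],[1,0.1,0,5.6,0,0,0],[1,0.1,0,6.4,0,0,0],[1,0.1,0,7.1,0,0,0],[1,0.1,0,7.7,0,0,0],[1,0.1,0,8.1,0,0,0],[1,0.1,0,8.4,0,0,0],[1,0.1,0,8.5,0,0,0],[1,0.1,0,8.5,0,0,0],[1,0.1,0,8.5,0,0,0]],
  ],
)

```text
t: 16.1
tool_pos: [0.4491, -0.2742, 0.0558]
tool_rot: [2.209, 2.232, -0.001]
contact_force: [-0.4, 0.6, -2.0]
opening: 0.0151
```

```bash
python3 - <<'E'
from h import *
im=snap('wrist','wrist12.png');s=snap('side','side12.png');o=ctrl.get_obs();print(o['t'],o['tool_pos'],o['tool_rot'],o['opening'],o['contact_force'],o['wrist_torque'])
a=s['color'][150:255,245:345,::-1];a=cv2.resize(a,None,fx=4,fy=4);b=im['color'][:420,120:480,::-1]
cv2.imwrite('pics/c12.png',np.hstack([a,b]))
E
```

```text
16.2 [ 0.4490469  -0.27422533  0.05569291] [ 2.20887762e+00  2.23246899e+00 -8.07433634e-04] 0.015329646476168688 [-1.3543127   0.85422531 -1.49122373] [-0.05011205  0.06151564  0.00952248]
```

View pics/c12.png

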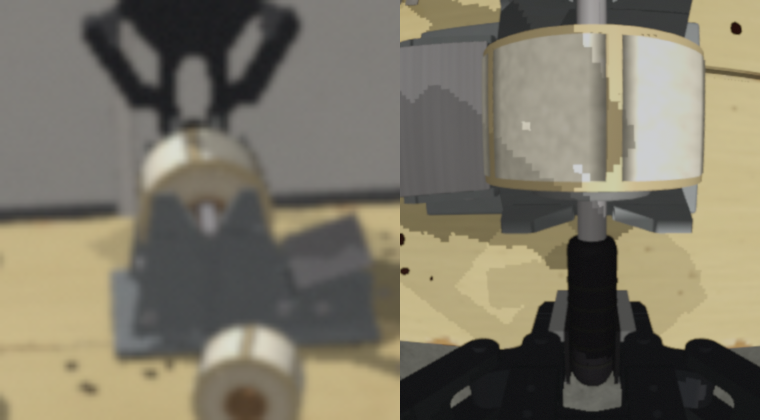

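>>> play_rows(
  motion=[
    [[1,0,0,0.06,0,0,0],[1,0,0,0.06,0,0,0],[0.5,0,0,0.06,0,0,0],[0.3,0,0,0.06,0,0,0],[0,0,0,0.06,0,0,0],[-0.5,0,0,0.06,0,0,0],[-1,0,0,0.06,0,0,0],[-1,0,0,0.06,0,0,0],[-1,0,0,0.06,0,0,0],[-1,0,0,0.06,0,0,0]],
  ],
  newtons=20,
)

```text
t: 17.45
tool_pos: [0.449, -0.2742, 0.0551]
tool_rot: [2.209, 2.232, -0.001]
contact_force: [-0.1, -0.3, 0.1]
opening: 0.0851
```

```bash
python3 - <<'E'
from h import *
im=snap('wrist','wrist13.png');s=snap('side','side13.png');o=ctrl.get_obs();print(o['t'],o['tool_pos'],o['tool_rot'],o['opening'],o['contact_force'],o['wrist_torque'])
a=s['color'][150:255,245:345,::-1];a=cv2.resize(a,None,fx=4,fy=4);b=im['color'][:420,120:480,::-1]
cv2.imwrite('pics/c13.png',np.hstack([a,b]))
E
```

```text
17.55 [ 0.44903594 -0.27420275  0.05509587] [ 2.20885337e+00  2.23255458e+00 -8.56135215e-04] 0.0850271698804058 [ 0.59766413 -0.0743669  -0.32779017] [-0.00992629  0.05014373  0.03476102]
```

View pics/c13.png

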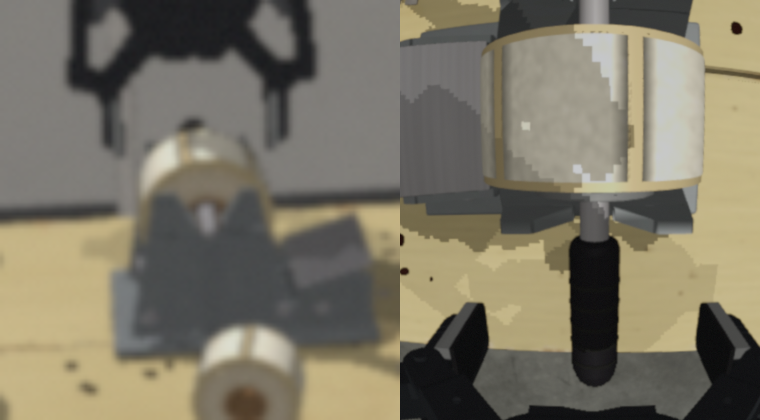

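>>> play_rows(
  motion=[
    [[-1,0,0,-2,0,0,0],[-1,0,0,-5,0,0,0],[-1,0,0,-9,0,0,0],[-1,0,0,-13,0,0,0],[-1,0,0,-15,0,0,0],[-1,0,0,-15,0,0,0],[-1,0,0,-15,0,0,0],[-1,0,0,-15,0,0,0],[-1,0,0,-15,0,0,0],[-1,0,0,-15,0,0,0]],
  ],
)

```text
t: 18.8
tool_pos: [0.4488, -0.2739, 0.2045]
tool_rot: [2.21, 2.233, -0.001]
contact_force: [-0.5, 0.4, -0.5]
opening: 0.0853
```

```bash
python3 - <<'E'
from h import *
im=snap('wrist','wrist14.png');s=snap('side','side14.png');t=snap('top','top14.png');o=ctrl.get_obs();print(o['t'],o['tool_pos'])
a=ortho(im,.33,.53,-.34,-.12,.075,2700);a=a[:594,:400+100]
b=cv2.resize(s['color'][160:255,270:330,::-1],None,fx=5,fy=5)
b=cv2.copyMakeBorder(b,0,a.shape[0]-b.shape[0],0,0,cv2.BORDER_CONSTANT) if b.shape[0]<a.shape[0] else b[:a.shape[0]]
cv2.imwrite('pics/c14.png',np.hstack([a,b]))
E
```

```text
18.95 [ 0.44897863 -0.27403226  0.2050096 ]
```

View pics/c14.png

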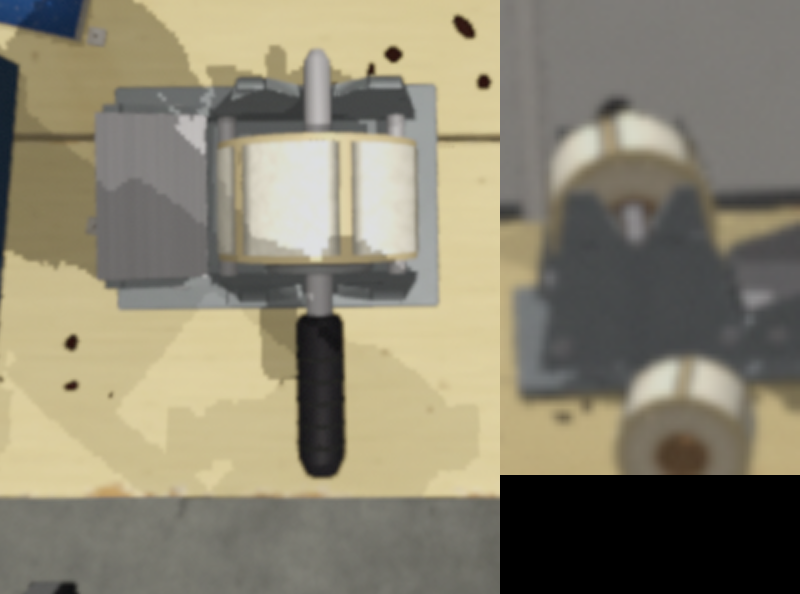

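View pics/side14.png

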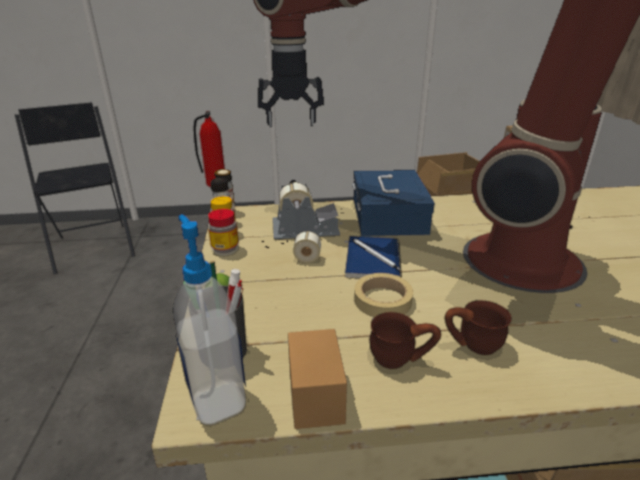

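```bash
python3 - <<'E'
from h import *
s=snap('side');a=ld('side14')['color'].astype(int);d=np.abs(s['color'].astype(int)-a)[150:260,200:400];print('motion diff',d.max(),d.mean())
s0=ld('side0')['color'].astype(int);print('bystander diff side', [np.abs(s['color'].astype(int)-s0)[y:y+h,x:x+w].mean().round(2) for x,y,w,h in [(285,330,65,100),(205,205,35,45),(365,300,80,70)]])
ctrl.finish_job()
E
```

```text
motion diff 28 0.8221060606060606
bystander diff side [np.float64(5.11), np.float64(3.29), np.float64(4.31)]
the job is handed in; nothing more can be done
```

The dispenser is reloaded and the job is handed in at about 19 s of the 54 s allowed. The hand-in reported no verdict. I lifted the spindle out by its handle and pushed it through the larger roll until the roll met the stop disc. I then raised the roll on the rod with the tip tilted 6° up, so no finger came near it. After carrying it across and levelling it, I lowered the spindle into both notches, let go and backed off 15 cm.

**Spindle:** after release, its tip is at side pixel (297, 208), the same as at the start. In the overhead view of the spindle plane, its ends are within about 2 px (1 mm) of where they were.

**Roll:** it hangs between the cheeks without touching either, centred on the rod. Two successive side pictures showed only image noise, so it appeared at rest.

**Bystanders and other items:** by eye the carton, jar, cups and other items in the side view are where they were. The pixel differences against the first picture were small (3–5 grey levels), which could be noise or lighting. I did not re-measure their positions.

**Disagreements:** the top and wrist cameras differed by about 4 mm on where the spindle sits along its length. I used the average, and seated it at the pose measured when I gripped it. The roll's apparent length in the wrist picture was 42–43 mm against the stated 46 mm. I took its centre only, which matched the side view to within 1 px.

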